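# Sweep the bad potato into the lever-lid scrap bin and close it quietly

### The arm

A 6-joint arm with a two-finger parallel gripper is mounted at the origin on a cart in front of the work surface, level with it; the furniture and walls round the work are solid. World frame = base frame: x ahead of the robot, y to its left, z up, the work surface at z = 0. Lengths are in m, angles in degrees, forces in N, time in s.
With the tool pointing down it reaches from about 0.35 to 0.875 m from the base axis. Payload 4.2 kg.
Tool frame: the origin (TCP) lies midway between the tips of the shut fingers; the grasp point (between the pads) lies 19 mm behind it; z points along the fingers, y is the direction in which the jaws open and shut (so a half turn about z gives the same grasp; the last joint's range is limited). The gripper opens to 87 mm and grips with 3 to 60 N. Pads are 19 mm wide; open, the fingers measure 117 mm over their backs; the gripper's body (75 mm by 190 mm) begins 51 mm behind the grasp point.
Start: joints at [-54.225, 22.042, 0.453, 0, -68.411, -14.817], TCP at [0.224, -0.584, 0.2] pointing down, gripper open.
Joint ranges: [-179.83, 179.83], [-69.29, 118.12], [-61.27, 80.66], [-181.25, 117.63], [-171.15, -9.14], [-177.46, 177.46]. Speed limits (degrees/s): [159.86, 159.86, 180, 180, 180, 180].

### API

Orientations are given as a 3x3 rotation matrix whose columns are the frame's x, y, z axes.
In Python, from station import r gives the robot as it stands.
- The arm moves only by the tool play_rows, never from a script. Its argument "commands" is a list that holds one entry, the list of rows, each a list of 7 numbers: the shift along the world's x, y, z in m, then the turn, a rotation vector about the world's x, y, z in rad, then the closure, from 0 (fully open) to 1 (shut). A call has 1 to 5 rows; each row is the pose to reach, as a shift and turn from the pose commanded when the call began; what a row does not reach only later rows make up. A row lasts 1/10 s, in which the tool goes at most 50 mm and 8.59 degrees, less where a joint would pass 70% of its speed; a pose out of reach is approached as far as the arm can. A call with a gripper value outside its range is refused whole. The fingers move at their own pace and stop on an object; the grip force is fixed at half the most. Time passes only in rows, so rows that repeat a pose let the fingers close. It gives the time, the measured TCP pose, the force and the opening at its end, in the units of the state.
- r.sense(): the state, without advancing time (a new reading comes with each control period).
- r.capture(name): name is "scene" or "top" or "wrist"; returns a dict with "image" (400x640x3 uint8, red, green, blue), "range_z" (400x640 float32, m along the optical axis (not along the pixel's ray), 0 where there is no reading), "intrinsics" (3x3 intrinsics, pixels), "k1" (the pictures are not rectified: a ray, as slopes to the right and down, at radius r is drawn at 1 + k1 r^2 times it, then the intrinsics apply), "extrinsics" (4x4, takes a point from camera to world coordinates); the wrist camera has in their place "mount" (4x4, takes a point from camera to tool coordinates, whose origin is the TCP and whose axes are the flange's). Camera axes: x right, y up, looking along -z (the intrinsics and any distortion apply to the point x, -y, -z); pixel columns grow to the right and rows downward; lengths in m; the calibration is good to about 2 mm. A picture is of the moment at which its call begins: read the wrist's pose just before it.
- r.finish_job(): hands the job in, once; it reports no verdict.
The state is a dict: "time_s": time; "joints": joint angles; "joint_velocities": joint speeds; "effort": joint torques, N m; "tcp_pos": TCP position; "ee_rot": TCP orientation; "wrist_force": force on the tool from outside, world axes, zero at the start; "moment": the same for the moment, N m; "gripper_width": opening from 0.0 (shut) to 1.0 (fully open).
Only numpy, scipy, OpenCV 4.12 (cv2) and the standard library are available. Lean on these libraries where they do the work, as an engineer would, in place of code of your own. Each camera call takes 0.05 s, during which the arm holds its last target. There are 200 camera calls.

### The job

Clear the bad potato off the raised chopping board into the scrap bin beside it, without picking it up: press the bin's lever right down so that the linked lid lifts, push it sideways under its catch so that the lid stays open by itself, and push the potato along the board until it drops into the bin. Then press the lever down and out of the catch again and let it up slowly, so that the lid closes fully without slamming. Leave the jam jar, the salt shaker and the bowl where they are.

Things in the scene. Friction and masses are not known exactly. Their poses are not given: they have to be found in the camera images.
- station: fixed prep station: steel scrap bin, raised chopping board on its left, lever on its right. Origin on the worktop under the bin's centre; x points away from the robot, y left (to the board), z up. Bin 170 mm (x) by 140 mm (y), walls 4 mm, rim 106 mm high. Board 193 mm (x), spans y = +74 to +305 mm, top 112 mm high, flush with the shut lid, which is hinged on the bin's right side.
- board_top (a point): centre of the chopping board's upper face, 190 mm left of the bin's centre (station frame); axes as the station's.
- bin_mouth (a point): centre of the bin's mouth, at rim height; axes as the station's.
- potato_center (a point): centre (half-way up) of the potato lying on the board, 45 x 49 x 34 mm, about 45 g; it tumbles as it drops.
- lever_arm: flat steel lever bar, 12 mm wide, origin on its shaft, which runs along station x on the bin's right side (76 mm right of the bin's centre, 55 mm high); the bar points right (station -y) with a black pad at its end. It also slides along the shaft: 0 to 3 mm from its free lane (station x = 0) at the start, 26 mm (a stop) when under the catch. It stays sideways where it is left; about 1 N slides it.
- lever_pad (a point): centre of the upper face of the lever's black ribbed finger pad, 124 mm from the shaft; pad 54 mm long (station x), 42 mm wide, with 4 mm rims standing 5 mm up at its two x ends (46 mm apart inside) against which a finger can push it sideways. About 89 mm high at rest, 24 mm pressed right down; the push takes about 4 to 8 N.
- lever (a joint): turn of the lever about its shaft: 0 rad at rest (pad up), 0.53 rad pressed right down (a stop), about 0.46 rad when it rests up against the catch. A spring and the lid's weight drive it back up: let go, it flies up and the lid slams.
- lid (a joint): turn of the lid about its hinge on the bin's right side: 0 rad closed, about 1.6 rad (upright) with the lever right down, about 1.3 rad on the catch, when it leans over the right third of the mouth; open, its top edge stands 280 mm above the worktop. Driven by the lever through a link, 2.5 to 4 rad per rad. The wall cabinet hangs 440 mm above the worktop, behind the station.
- catch (a point): under the hooked end of the steel catch, an upright beside the bar, 70 mm from the shaft, on the bar's far side. The hook overhangs from station x = 13 to 47 mm, underside 45 mm high, with a 4 mm thick lip at its near edge down to 43 mm: the bar passes under the lip only when pressed right down, then springs up a little behind it and stays. In its free lane (within 6 mm) the bar passes the hook.
- jam_jar: bystander: glass jam jar with a green cap, 64 mm wide, 99 mm high; origin under its centre.
- salt_shaker: bystander: grey salt shaker, 44 mm wide, 90 mm high; origin under its centre.
- bowl: bystander: small empty salad bowl, 125 mm wide, 44 mm high; origin under its centre.

How it is judged (in metres and radians):
On the way, in this order (a step that is already met when the one before it is completed fails the run):
1. the lid stands open on the catch with the robot not touching the lever (value of joint lid above 0.9 rad and contact force between each of the fingers, the arm and lever_arm below 0.1 N), for 0.3 s.
2. the potato lies in the bin while the lid is open (value of joint lid above 0.9 rad and z of potato_center in the frame of station below 0.08 m and y of potato_center in the frame of station between -0.07 and 0.07 m and x of potato_center in the frame of station between -0.085 and 0.085 m), for 0.1 s.
At the end, for the whole second after the job is handed in: The potato lies in the bin, the lid is shut (within 0.05 rad) and the lever is back up (within 0.04 rad) and at rest (value of joint lid below 0.05 rad and value of joint lever below 0.04 rad and linear speed of lever_arm below 0.02 m/s and z of potato_center in the frame of station below 0.08 m and y of potato_center in the frame of station between -0.07 and 0.07 m and x of potato_center in the frame of station between -0.085 and 0.085 m); the robot touches nothing.
It fails at once if the lid slams (faster than 1.5 rad/s downward in the last 0.35 rad) (value of joint lid below 0.35 rad and velocity of joint lid below -1.5 rad/s).
It fails at once if the potato is lifted off the board (z of potato_center in the frame of station above 0.16 m).
It fails at once if the jam jar is moved more than 2 cm or tipped (distance of jam_jar from where it was at the start of the episode above 0.02 m or angle between jam_jar's own z axis and vertical above 0.3 rad).
It fails at once if the salt shaker is moved more than 2 cm or tipped (distance of salt_shaker from where it was at the start of the episode above 0.02 m or angle between salt_shaker's own z axis and vertical above 0.3 rad).
It fails at once if the bowl is moved more than 2 cm or tipped (distance of bowl from where it was at the start of the episode above 0.02 m or angle between bowl's own z axis and vertical above 0.3 rad).
It also fails if it takes over 72 s, if anything falls off the work surface, if the arm or the gripper's body presses on something with over 40 N, if the wrist force passes 120 N, or if a joint passes its speed limit or range.

## Working session

There is one attempt and no reset: what is moved stays moved. The work goes in short steps, Python scripts to look and compute and a tool call to move; the robot and the scene stay as the last step left them, time stands still between calls to the robot, and variables do not carry over. Pictures are saved under pics/ and viewed, about 8 in all and at most 12, crops included, and the job is handed in when it is done.

Besides the shell and the picture viewer there is one more tool, called after "Request:" by a JSON object that holds its "api" and its "payload", one argument or row to a line. play_rows: Moves the arm, as the interface text tells. Its arguments: {"type":"object","properties":{"commands":{"type":"array","items":{"type":"array","items":{"type":"array","items":{"type":"number"}}}}},"required":["commands"]}

```bash
ls; mkdir -p pics
cat > h.py <<'E'
import numpy as np, cv2
from station import r
def cap(n):
    s=r.sense(); c=r.capture(n)
    if 'extrinsics' not in c:
        T=np.eye(4);T[:3,:3]=s['ee_rot'];T[:3,3]=s['tcp_pos'];c['extrinsics']=T@np.array(c['mount'])
    return c
def save(c,f): cv2.imwrite('pics/'+f,np.ascontiguousarray(c['image'][:,:,::-1]))
def slopes(c,px):
    K=np.array(c['intrinsics']);D=np.array([c['k1'],0,0,0,0],float)
    return cv2.undistortPoints(np.array(px,float).reshape(-1,1,2),K,D).reshape(-1,2)
def cloud(c,px):
    px=np.array(px).reshape(-1,2);s=slopes(c,px);z=c['range_z'][px[:,1].astype(int),px[:,0].astype(int)]
    P=np.c_[s[:,0]*z,-s[:,1]*z,-z];E=np.array(c['extrinsics']);return P@E[:3,:3].T+E[:3,3]
def onplane(c,px,h):
    s=slopes(c,px);E=np.array(c['extrinsics']);d=np.c_[s[:,0],-s[:,1],-np.ones(len(s))]@E[:3,:3].T
    o=E[:3,3];return o+d*((h-o[2])/d[:,2])[:,None]
E
python3 - <<'E'
from h import *
print({k:np.round(v,3) for k,v in r.sense().items()})
for n in('scene','top'):
    c=cap(n);save(c,n+'0.png');np.savez(n+'0.npz',**c);print(np.round(c['extrinsics'],3))
E
```

```text
pics
{'time_s': np.float64(0.0), 'joints': array([-5.4225e+01,  2.2092e+01,  3.8100e-01, -3.1000e-02, -6.8410e+01,
       -1.4818e+01]), 'joint_velocities': array([-0.001, -0.09 ,  0.037,  0.021, -0.157, -0.018]), 'effort': array([ 2.0000e-03, -3.9067e+01,  1.8742e+01,  4.2200e+00,  1.1000e-02,
       -0.0000e+00]), 'tcp_pos': array([ 0.223, -0.583,  0.199]), 'ee_rot': array([[-0.934, -0.357, -0.001],
       [-0.357,  0.934,  0.002],
       [ 0.   ,  0.002, -1.   ]]), 'wrist_force': array([-0.929, -0.219, -0.417]), 'moment': array([-0.043, -0.019,  0.011]), 'gripper_width': np.float64(1.003)}
[[-0.867  0.324 -0.378  0.093]
 [-0.498 -0.538  0.681  0.69 ]
 [ 0.017  0.778  0.627  0.864]
 [ 0.     0.     0.     1.   ]]
[[-0.014  0.999 -0.05   0.487]
 [-1.    -0.013  0.017 -0.096]
 [ 0.016  0.05   0.999  1.03 ]
 [ 0.     0.     0.     1.   ]]
```

View pics/top0.png

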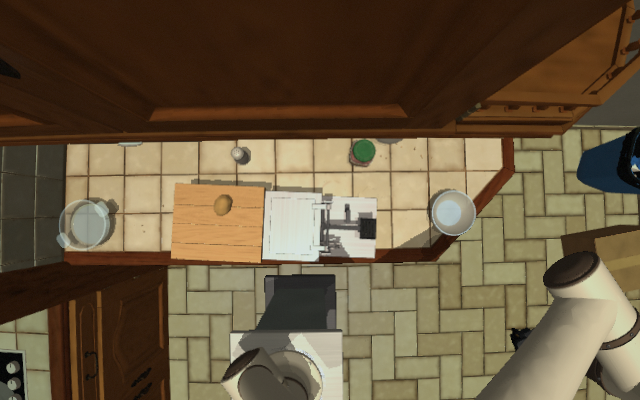

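View pics/scene0.png

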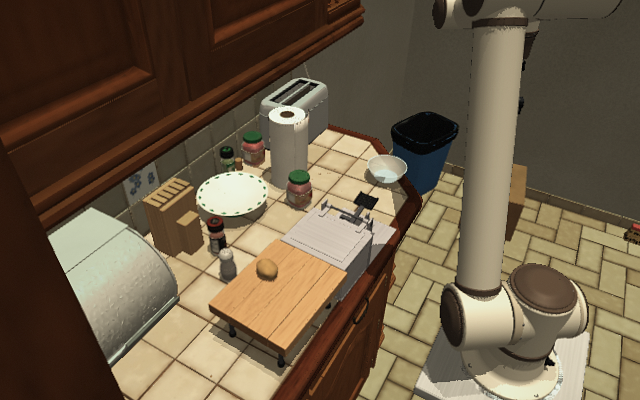

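Top view: board at about cols 172–266, rows 183–262; potato at (223,204); lid spans cols 263–320; lever pad at (367,228); salt at (238,154), jar at (362,152), bowl at (453,212). The scene view agrees.

Run:
```python
from h import *
c=dict(np.load('top0.npz'))
im=c['image'];hsv=cv2.cvtColor(im,cv2.COLOR_RGB2HSV)
vv,uu=np.mgrid[0:400,0:640];P=cloud(c,np.c_[uu.ravel(),vv.ravel()]).reshape(400,640,3)
win=np.zeros((400,640),bool);win[140:270,160:480]=1
H=P[...,2]
def rect(m,h,n):
    m=m.astype(np.uint8);cs,_=cv2.findContours(m,0,2);k=max(cs,key=cv2.contourArea)
    W=onplane(c,k.reshape(-1,2),h)[:,:2].astype(np.float32)
    (a,b),s,t=cv2.minAreaRect(W*1000);print(n,np.round([a,b,*s,t],1),cv2.contourArea(k))
    print(np.round(cv2.boxPoints(((a,b),s,t)),0).tolist())
bd=win&(uu<275)&(abs(H-.112)<.012)&(uu<266)
print('board z',np.median(H[210:255,190:250]),'lid',np.median(H[210:250,270:310]),'table',np.median(H[200:230,395:420]))
rect(cv2.morphologyEx((win&(uu<300)&(hsv[...,1]>90)&(H>.09)).astype(np.uint8),cv2.MORPH_OPEN,np.ones((5,5))),.112,'board')
rect(cv2.morphologyEx((win&(uu<318)&(uu>200)&(hsv[...,1]<60)&(H>.09)&(vv>185)).astype(np.uint8),cv2.MORPH_OPEN,np.ones((5,5))),.112,'lid')
rect(win&(uu>352)&(uu<385)&(hsv[...,2]<70)&(vv>212)&(vv<245),.089,'pad')
print('pad z',np.round(H[222:236:3,360:376:3],3))
m=win&(H>.122)&(uu>200)&(uu<250)&(vv>185)&(vv<225);q=P[m];print('pot',q.mean(0),q.min(0),q.max(0))
for n,a in dict(salt=(140,170,225,255),jar=(138,170,345,380),bowl=(185,240,425,480)).items():
    q=P[a[0]:a[1],a[2]:a[3]].reshape(-1,3);q=q[q[:,2]>.03];print(n,q.min(0).round(3),q.max(0).round(3))
q=P[192:260,318:375];
b=cv2.resize(im[175:275,300:400],None,fx=5,fy=5,interpolation=2);cv2.imwrite('pics/z.png',b[:,:,::-1])
```

```text
board z 0.11205492895384417 lid 0.1135483300425213 table 0.00012023777152547765
board [464.5 157.7 231.1 193.9  86.9] 6706.0
[[362.0, 47.0], [555.0, 37.0], [568.0, 268.0], [374.0, 278.0]]
lid [454.6 -25.7 138.5 173.8  89.3] 3656.0
[[367.0, -94.0], [541.0, -96.0], [542.0, 42.0], [369.0, 45.0]]
pad [ 444.2 -224.5   41.7   51.8   88.9] 284.5
[[418.0, -245.0], [470.0, -246.0], [470.0, -204.0], [419.0, -203.0]]
pad z [[0.005 0.087 0.092 0.09  0.093 0.093]
 [0.007 0.086 0.088 0.09  0.091 0.095]
 [0.085 0.086 0.091 0.092 0.095 0.093]
 [0.086 0.089 0.091 0.091 0.094 0.094]
 [0.081 0.088 0.087 0.091 0.091 0.092]]
pot [0.50826432 0.13546868 0.15148004] [ 0.48296829 -0.09615843  0.12541175] [0.53509475 0.16217563 1.02990873]
salt [ 0.487 -0.096  0.031] [0.662 0.132 1.03 ]
jar [ 0.487 -0.27   0.031] [ 0.688 -0.096  1.03 ]
bowl [ 0.418 -0.534  0.03 ] [ 0.543 -0.096  1.03 ]
```

View pics/z.png

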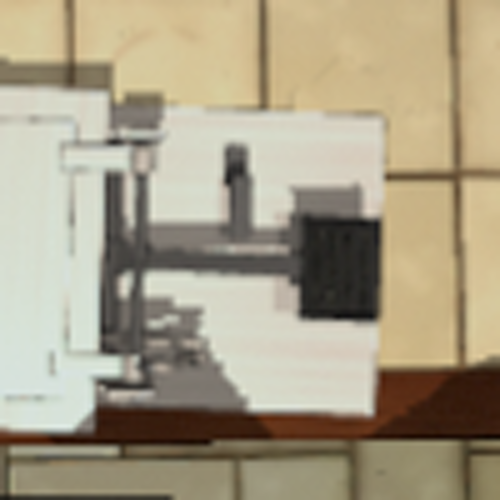

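Zoom: the bar runs along row ~260 of the crop to the pad at (340,268). The hook stands on the far side at (237,165), and the lane is free. The station origin comes out at (0.454, -0.032) with yaw about -3.1°, and the potato is at station (0.047, 0.172).

Request:
{"api": "play_rows", "payload": {
  "commands": [
    [[0.022, 0.036, 0, 0, 0, 0.12, 1], [0.044, 0.072, 0, 0, 0, 0.25, 1], [0.066, 0.107, 0, 0, 0, 0.38, 1], [0.088, 0.143, 0, 0, 0, 0.5, 1], [0.11, 0.178, 0, 0, 0, 0.6, 1]]
  ]
}}

```text
time_s: 0.6
tcp_pos: [0.3339, -0.4039, 0.1995]
ee_rot: [[-0.565, -0.825, -0.001], [-0.825, 0.565, 0.001], [-0.0, 0.001, -1.0]]
wrist_force: [0.8, 0.1, 0.6]
gripper_width: 0.634
```

Request:
{"api": "play_rows", "payload": {
  "commands": [
    [[0.022, 0.036, 0, 0, 0, 0.12, 1], [0.044, 0.072, 0, 0, 0, 0.25, 1], [0.066, 0.107, 0, 0, 0, 0.38, 1], [0.088, 0.143, 0, 0, 0, 0.5, 1], [0.11, 0.178, 0, 0, 0, 0.552, 1]]
  ]
}}

```text
time_s: 1.1
tcp_pos: [0.4439, -0.2259, 0.1996]
ee_rot: [[-0.05, -0.999, -0.0], [-0.999, 0.05, 0.0], [-0.0, 0.0, -1.0]]
wrist_force: [0.5, -0.7, 0.4]
gripper_width: 0.171
```

Run:
```python
from h import *
s=r.sense();print(s['time_s'],s['tcp_pos'],s['ee_rot'],s['joints'],s['wrist_force'],s['gripper_width'])
c=cap('wrist');save(c,'w1.png');print(np.round(c['mount'],3))
im=c['image'];hsv=cv2.cvtColor(im,cv2.COLOR_RGB2HSV)
```

```text
1.1 [ 0.44388758 -0.22586725  0.19964082] [[-4.95494131e-02 -9.98771575e-01 -4.43997212e-04]
 [-9.98771649e-01  4.95493087e-02  2.43101722e-04]
 [-2.20803335e-04  4.55497376e-04 -9.99999872e-01]] [-8.26134873e+00  9.64654659e+00 -1.69256011e+01 -1.13224091e-02
 -6.34550293e+01  5.42627871e+00] [ 0.49153951 -0.74381017  0.42144721] 0.17104950953697132
[[ 0.001  0.96   0.28   0.076]
 [ 1.    -0.001 -0.    -0.001]
 [ 0.     0.28  -0.96  -0.186]
 [ 0.     0.     0.     1.   ]]
```

View pics/w1.png

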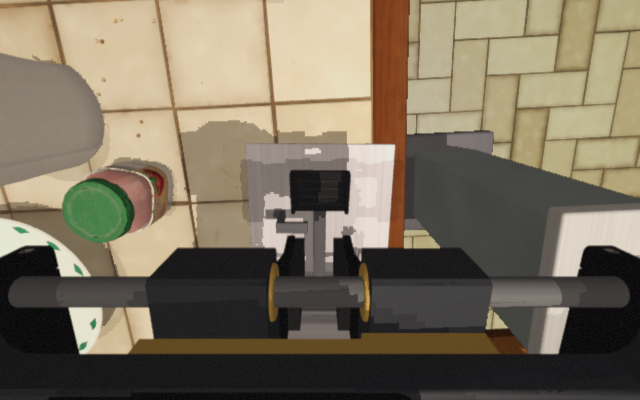

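Wrist view: pad spans about cols 290–350, rows 170–212, with the closed fingers (cols 290–345) above its lane. I'll measure the pad from here.

Run:
```python
from h import *
c=cap('wrist');im=c['image'];hsv=cv2.cvtColor(im,cv2.COLOR_RGB2HSV)
m=np.zeros((400,640),np.uint8);m[160:216,280:360]=(hsv[160:216,280:360,2]<60)
cs,_=cv2.findContours(cv2.morphologyEx(m,cv2.MORPH_OPEN,np.ones((5,5))),0,2);k=max(cs,key=cv2.contourArea).reshape(-1,2)
W=onplane(c,k,.091)*1000;print(k.min(0),k.max(0),cv2.minAreaRect(W[:,:2].astype(np.float32)))
P=cloud(c,[(u,v) for u in range(298,344,9) for v in range(176,208,8)]);print(P.mean(0),P.min(0),P.max(0))
```

```text
[293 167] [352 212] ((443.9311828613281, -223.2447967529297), (42.16230773925781, 53.26349639892578), 87.5013656616211)
[ 0.44578782 -0.22478382  0.09012616] [ 0.42529771 -0.23746763  0.08550735] [ 0.46727285 -0.21148507  0.09459507]
```

Request:
{"api": "play_rows", "payload": {
  "commands": [
    [[0.001, 0, -0.03, 0, 0, 0, 1], [0.001, 0, -0.06, 0, 0, 0, 1], [0.001, -0.001, -0.08, 0, 0, 0, 1], [0.001, -0.002, -0.09, 0, 0, 0, 1], [0.001, -0.002, -0.095, 0, 0, 0, 1]]
  ]
}}

```text
time_s: 1.7
tcp_pos: [0.444, -0.2299, 0.104]
ee_rot: [[-0.054, -0.999, -0.002], [-0.999, 0.054, 0.0], [-0.0, 0.002, -1.0]]
wrist_force: [-0.4, 0.1, 0.4]
gripper_width: 0.004
```

Request:
{"api": "play_rows", "payload": {
  "commands": [
    [[0, 0, -0.012, 0, 0, 0, 1], [0, 0, -0.024, 0, 0, 0, 1], [0, 0, -0.036, 0, 0, 0, 1], [0, 0, -0.048, 0, 0, 0, 1], [0, 0, -0.06, 0, 0, 0, 1]]
  ]
}}

```text
time_s: 2.2
tcp_pos: [0.447, -0.2311, 0.0468]
ee_rot: [[-0.052, -0.999, 0.005], [-0.999, 0.052, -0.003], [0.002, -0.005, -1.0]]
wrist_force: [-0.7, -4.4, 6.5]
gripper_width: 0.007
```

Request:
{"api": "play_rows", "payload": {
  "commands": [
    [[0, 0, -0.006, 0, 0, 0, 1], [0, 0, -0.012, 0, 0, 0, 1], [0, 0, -0.016, 0, 0, 0, 1], [0, 0, -0.019, 0, 0, 0, 1], [0, 0, -0.022, 0, 0, 0, 1]]
  ]
}}

```text
time_s: 2.7
tcp_pos: [0.4454, -0.2299, 0.0233]
ee_rot: [[-0.053, -0.999, 0.002], [-0.999, 0.053, -0.0], [0.0, -0.002, -1.0]]
wrist_force: [0.2, -3.0, 4.4]
gripper_width: 0.005
```

Request:
{"api": "play_rows", "payload": {
  "commands": [
    [[0, 0, -0.002, 0, 0, 0, 1], [0, 0, -0.004, 0, 0, 0, 1], [0, 0, -0.005, 0, 0, 0, 1]]
  ]
}}

```text
time_s: 3.0
tcp_pos: [0.445, -0.2294, 0.0178]
ee_rot: [[-0.053, -0.999, 0.001], [-0.999, 0.053, 0.0], [-0.0, -0.001, -1.0]]
wrist_force: [0.8, -0.9, 4.6]
gripper_width: 0.002
```

Request:
{"api": "play_rows", "payload": {
  "commands": [
    [[0, 0, -0.002, 0, 0, 0, 1], [0, 0, -0.004, 0, 0, 0, 1], [0, 0, -0.004, 0, 0, 0, 1]]
  ]
}}

```text
time_s: 3.3
tcp_pos: [0.4447, -0.2292, 0.0135]
ee_rot: [[-0.053, -0.999, -0.0], [-0.999, 0.053, 0.0], [-0.0, 0.0, -1.0]]
wrist_force: [1.0, 2.1, 4.6]
gripper_width: 0.007
```

Run:
```python
from h import *
c=cap('wrist');b=c['image'][100:350,180:460];d=cap('scene')['image'][100:320,240:440]
o=np.zeros((500,960,3),np.uint8);o[:500,:560]=cv2.resize(b,(560,500));o[:440,560:]=cv2.resize(d,(400,440))
cv2.imwrite('pics/w2.png',cv2.resize(o,(800,417))[:,:,::-1])
s=r.sense();print(s['tcp_pos'],s['wrist_force'])
P=cloud(c,[(u,v) for u in range(280,360,8) for v in range(170,290,10)]).reshape(10,12,3);print(P[...,2].round(3).T)
```

```text
[ 0.44467413 -0.22927398  0.01378728] [1.69001392 1.7882463  4.55612209]
[[ 0.    -0.     0.    -0.     0.001  0.002 -0.     0.001  0.001  0.001]
 [ 0.001  0.     0.001  0.001  0.001  0.     0.    -0.     0.001 -0.   ]
 [ 0.005  0.005  0.006  0.004  0.005  0.004  0.005  0.004  0.005  0.005]
 [ 0.005  0.004  0.005  0.004  0.004  0.005  0.004  0.005  0.006  0.004]
 [ 0.004  0.005  0.004  0.006  0.005  0.004  0.004  0.005  0.004  0.006]
 [ 0.032  0.032  0.031  0.032  0.032  0.032  0.031  0.032  0.032  0.031]
 [ 0.032  0.032  0.033  0.033  0.033  0.033  0.033  0.032  0.032  0.032]
 [ 0.033  0.033  0.033  0.045  0.04   0.039  0.04   0.044  0.033  0.034]
 [ 0.114  0.114  0.114  0.055  0.052  0.053  0.052  0.112  0.113  0.114]
 [ 0.12   0.12   0.12   0.067  0.062  0.063  0.063  0.113  0.12   0.12 ]
 [ 0.125  0.125  0.126  0.115  0.073  0.072  0.074  0.122  0.124  0.125]
 [ 0.13   0.13   0.129  0.122  0.122  0.12   0.121  0.124  0.129  0.129]]
```

View pics/w2.png

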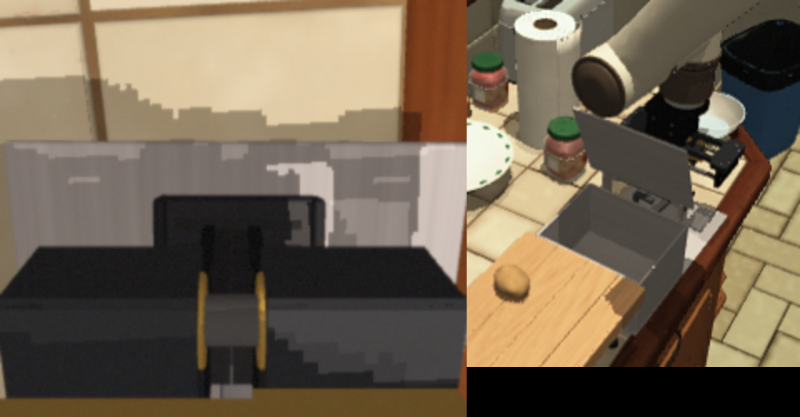

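View: lid is wide open in the scene view; wrist view shows the fingers on the pad, with the pad spanning about crop cols 155–325. The height readings look odd, so I'll check them.

Run:
```python
from h import *
c=cap('wrist')
for u in (290,320,350):
  for v in range(206,262,4):
    print(u,v,cloud(c,[(u,v)])[0].round(4)*1000,end=' ')
  print()
```

```text
290 206 [ 461.7 -246.5    4.9] 290 210 [ 461.9 -243.9    4.7] 290 214 [ 462.1 -241.2    4.3] 290 218 [ 459.3 -248.1   32. ] 290 222 [ 459.5 -245.9   32. ] 290 226 [ 459.7 -243.7   32.1] 290 230 [ 459.7 -241.9   33.3] 290 234 [ 459.8 -239.8   33.8] 290 238 [ 460.  -237.5   33.8] 290 242 [ 460.2 -235.3   34. ] 290 246 [ 460.4 -232.7   33.3] 290 250 [ 451.2 -266.8  113.8] 290 254 [ 451.  -266.7  116.1] 290 258 [ 450.8 -266.9  118.9] 
320 206 [ 443.5 -245.3    4. ] 320 210 [ 443.6 -243.1    4.9] 320 214 [ 443.7 -240.5    5. ] 320 218 [ 443.5 -246.8   30.6] 320 222 [ 443.6 -244.9   31.6] 320 226 [ 443.7 -242.4   30.9] 320 230 [ 443.8 -241.    33.3] 320 234 [ 443.9 -238.7   33. ] 320 238 [ 444.  -238.3   37.6] 320 242 [ 444.  -238.6   43.5] 320 246 [ 444.  -238.4   48.1] 320 250 [ 444.  -238.4   52.7] 320 254 [ 444.  -238.4   57. ] 320 258 [ 444.1 -238.4   61.3] 
350 206 [ 425.2 -244.7    5.2] 350 210 [ 425.2 -241.7    3.8] 350 214 [ 425.3 -239.5    4.8] 350 218 [ 427.5 -246.1   30.8] 350 222 [ 427.6 -244.    31.5] 350 226 [ 427.8 -242.3   32.7] 350 230 [ 427.9 -240.    32.7] 350 234 [ 428.  -237.9   33.2] 350 238 [ 428.  -235.8   33.7] 350 242 [ 428.  -233.2   32.9] 350 246 [ 428.2 -231.4   34.2] 350 250 [ 434.5 -266.2  114.3] 350 254 [ 434.7 -265.8  116. ] 350 258 [ 435.  -266.2  119.3]
```

Request:
{"api": "play_rows", "payload": {
  "commands": [
    [[0, 0, -0.002, 0, 0, 0, 1], [0, 0, -0.004, 0, 0, 0, 1], [0, 0, -0.004, 0, 0, 0, 1]]
  ]
}}

```text
time_s: 3.75
tcp_pos: [0.4441, -0.2296, 0.0095]
ee_rot: [[-0.053, -0.999, -0.001], [-0.999, 0.053, 0.0], [-0.0, 0.001, -1.0]]
wrist_force: [1.7, 1.2, 4.3]
gripper_width: 0.008
```

Run:
```python
from h import *
c=cap('wrist');s=r.sense();print(s['tcp_pos'],s['wrist_force'])
for u in (290,350):
  P=cloud(c,[(u+i,v) for v in range(214,250,1) for i in range(-6,7,2)]);P=P[(P[:,2]>.015)&(P[:,2]<.06)];print(np.polyfit(P[:,1]+.23,P[:,2],1),P[:,1].min(),P[:,1].max())
c=cap('scene');vv,uu=np.mgrid[150:330,280:400];P=cloud(c,np.c_[uu.ravel(),vv.ravel()])
a=np.deg2rad(-3.1);R=np.array([[np.cos(a),-np.sin(a)],[np.sin(a),np.cos(a)]]);q=P.copy();q[:,:2]=(P[:,:2]-[.454,-.032])@R
q=q[(abs(q[:,0])<.06)&(q[:,2]>.15)&(q[:,2]<.3)&(q[:,1]>-.13)&(q[:,1]<0)]
print(len(q),np.polyfit(q[:,2],q[:,1],1),q[:,2].max())
```

```text
[ 0.44411417 -0.22959995  0.00961679] [-0.09611005  0.69019496  5.85921561]
[0.26642854 0.0310621 ] -0.24748422489325708 -0.2324729155923544
[0.26685867 0.03053379] -0.2458720288956545 -0.2305582238122524
1519 [ 0.2378847  -0.10406695] 0.2764520832902245
```

Run:
```python
from h import *
c=cap('wrist')['image'];d=cap('scene')['image']
a=cv2.resize(c[195:275,250:390],(560,320),interpolation=2);b=cv2.resize(d[150:240,300:400],(560,504)[:2],interpolation=2)[:280*2]
a=cv2.convertScaleAbs(a,alpha=2.5);b=cv2.resize(b,(300,270));o=np.zeros((590,560,3),np.uint8);o[:320]=a;o[320:590,:300]=b
cv2.imwrite('pics/w3.png',o[:,:,::-1])
```

```text
(no output)
```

View pics/w3.png

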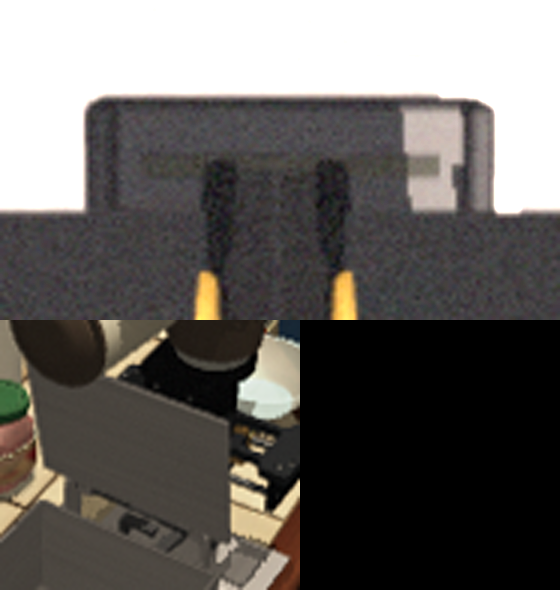

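Crop: the finger tips (rows ~160, cols 205–345) rest on the pad, and the pad spans cols 88–492. The force hasn't risen yet, so the stop is not reached. I'll press on.

Request:
{"api": "play_rows", "payload": {
  "commands": [
    [[0, 0, -0.002, 0, 0, 0, 1], [0, 0, -0.004, 0, 0, 0, 1], [0, 0, -0.004, 0, 0, 0, 1]]
  ]
}}

```text
time_s: 4.25
tcp_pos: [0.444, -0.2296, 0.0054]
ee_rot: [[-0.053, -0.999, -0.001], [-0.999, 0.053, 0.0], [-0.0, 0.001, -1.0]]
wrist_force: [-0.5, 1.3, 2.9]
gripper_width: 0.011
```

```bash
cat > st.py <<'E'
from h import *
def state():
    s=r.sense();print('t',s['time_s'],'tcp',s['tcp_pos'].round(4),'F',s['wrist_force'].round(1))
    c=cap('wrist')
    for u in (290,350):
        P=cloud(c,[(u+i,v) for v in range(214,250,1) for i in range(-6,7,2)]);P=P[(P[:,2]>.012)&(P[:,2]<.06)]
        if len(P)>20: print('pad slope,z',np.polyfit(P[:,1]+.23,P[:,2],1).round(4))
    c=cap('scene');vv,uu=np.mgrid[150:330,280:400];P=cloud(c,np.c_[uu.ravel(),vv.ravel()])
    a=np.deg2rad(-3.1);R=np.array([[np.cos(a),-np.sin(a)],[np.sin(a),np.cos(a)]]);q=P.copy();q[:,:2]=(P[:,:2]-[.454,-.032])@R
    q=q[(abs(q[:,0])<.06)&(q[:,2]>.15)&(q[:,2]<.3)&(q[:,1]>-.13)&(q[:,1]<.04)]
    k=np.polyfit(q[:,2],q[:,1],1);print('lid',len(q),np.pi/2-np.arctan(k[0]),'ztop',q[:,2].max())
if __name__=='__main__': state()
E
python3 st.py
```

```text
t 4.25 tcp [ 0.444  -0.2296  0.0054] F [-0.5  1.3  2.9]
pad slope,z [0.3356 0.0265]
pad slope,z [0.3405 0.0261]
lid 1713 1.4267332376812796 ztop 0.29981301029666896
```

Request:
{"api": "play_rows", "payload": {
  "commands": [
    [[0, 0, -0.002, 0, 0, 0, 1], [0, 0, -0.004, 0, 0, 0, 1], [0, 0, -0.004, 0, 0, 0, 1]]
  ]
}}

```text
time_s: 4.65
tcp_pos: [0.4445, -0.2295, 0.0018]
ee_rot: [[-0.053, -0.999, -0.0], [-0.999, 0.053, 0.0], [-0.0, 0.0, -1.0]]
wrist_force: [0.3, 1.5, 5.4]
gripper_width: 0.006
```

```bash
python3 st.py
```

```text
t 4.65 tcp [ 0.4445 -0.2295  0.0018] F [0.3 1.5 5.4]
pad slope,z [0.3444 0.0229]
pad slope,z [0.3584 0.0224]
lid 1918 1.5317758852679084 ztop 0.29981931667975037
```

Request:
{"api": "play_rows", "payload": {
  "commands": [
    [[0, 0, -0.002, 0, 0, 0, 1], [0, 0, -0.004, 0, 0, 0, 1], [0, 0, -0.004, 0, 0, 0, 1]]
  ]
}}

```text
time_s: 5.05
tcp_pos: [0.4477, -0.2296, 0.0003]
ee_rot: [[-0.051, -0.999, 0.006], [-0.999, 0.051, -0.001], [0.001, -0.006, -1.0]]
wrist_force: [0.7, 6.3, 17.9]
gripper_width: 0.006
```

```bash
python3 st.py
```

```text
t 5.05 tcp [ 4.477e-01 -2.296e-01  3.000e-04] F [ 0.7  6.3 17.9]
pad slope,z [0.4055 0.0225]
pad slope,z [0.3604 0.0216]
lid 1995 1.5609189860501453 ztop 0.2999483133203865
```

Request:
{"api": "play_rows", "payload": {
  "commands": [
    [[0.006, 0, 0, 0, 0, 0, 1], [0.012, -0.001, 0, 0, 0, 0, 1], [0.018, -0.001, 0, 0, 0, 0, 1], [0.024, -0.001, 0, 0, 0, 0, 1], [0.028, -0.002, 0, 0, 0, 0, 1]]
  ]
}}

```text
time_s: 5.65
tcp_pos: [0.4709, -0.2311, -0.0004]
ee_rot: [[-0.052, -0.999, -0.005], [-0.999, 0.052, 0.001], [-0.0, 0.005, -1.0]]
wrist_force: [-8.2, 7.6, 23.2]
gripper_width: 0.002
```

Request:
{"api": "play_rows", "payload": {
  "commands": [
    [[0.002, 0, 0, 0, 0, 0, 1], [0.004, 0, 0, 0, 0, 0, 1], [0.006, 0, 0, 0, 0, 0, 1], [0.006, 0, 0, 0, 0, 0, 1]]
  ]
}}

```text
time_s: 6.05
tcp_pos: [0.4712, -0.2309, -0.0008]
ee_rot: [[-0.053, -0.998, -0.015], [-0.999, 0.053, 0.002], [-0.001, 0.015, -1.0]]
wrist_force: [-14.4, 5.1, 28.0]
gripper_width: 0.006
```

Run:
```python
from st import *
state()
c=cap('wrist');im=c['image'];m=np.zeros((400,640),np.uint8);m[217:232,240:400]=cv2.cvtColor(im,cv2.COLOR_RGB2GRAY)[217:232,240:400]<50
P=[]
for v in (220,224,228):
    u=np.where(m[v])[0];P.append(onplane(c,[(u.min(),v),(u.max(),v)],.027)[:,0]*1000)
print(P)
```

```text
t 6.05 tcp [ 0.4712 -0.2309 -0.0008] F [-14.4   5.1  28. ]
pad slope,z [0.4081 0.0225]
pad slope,z [0.3718 0.0216]
lid 2251 1.6026274099875073 ztop 0.29994707247483254Traceback (most recent call last):
  File "<stdin>", line 6, in <module>
    return umr_minimum(a, axis, None, out, keepdims, initial, where)
ValueError: zero-size array to reduction operation minimum which has no identity
```

Request:
{"api": "play_rows", "payload": {
  "commands": [
    [[-0.004, 0, 0.004, 0, 0, 0, 1], [-0.006, 0, 0.007, 0, 0, 0, 1], [-0.007, 0, 0.01, 0, 0, 0, 1], [-0.007, 0, 0.013, 0, 0, 0, 1], [-0.007, 0, 0.016, 0, 0, 0, 1]]
  ]
}}

```text
time_s: 6.7
tcp_pos: [0.4715, -0.2316, 0.0136]
ee_rot: [[-0.053, -0.999, -0.0], [-0.999, 0.053, 0.0], [-0.0, 0.0, -1.0]]
wrist_force: [-0.7, -0.5, 0.8]
gripper_width: 0.0
```

```bash
python3 st.py
```

```text
t 6.7 tcp [ 0.4715 -0.2316  0.0136] F [-0.7 -0.5  0.8]
pad slope,z [0.2413 0.034 ]
pad slope,z [0.2489 0.0338]
lid 1468 1.2738084231104692 ztop 0.2727751115142809
```

Latched: lid at about 1.27 rad and contact force near zero. Lifting clear and going over the lid.

Request:
{"api": "play_rows", "payload": {
  "commands": [
    [[0, 0, 0.04, 0, 0, 0, 1], [0, 0, 0.085, 0, 0, 0, 1], [-0.01, 0, 0.13, 0, 0, 0, 1], [-0.02, 0, 0.175, 0, 0, 0, 1], [-0.03, 0, 0.22, 0, 0, 0, 1]]
  ]
}}

```text
time_s: 7.3
tcp_pos: [0.4409, -0.231, 0.2351]
ee_rot: [[-0.053, -0.999, -0.001], [-0.999, 0.053, 0.001], [-0.001, 0.001, -1.0]]
wrist_force: [1.0, -0.6, 0.8]
gripper_width: 0.003
```

Request:
{"api": "play_rows", "payload": {
  "commands": [
    [[0, 0, 0.04, 0, 0, 0, 1], [0, 0, 0.08, 0, 0, 0, 1], [0, 0.02, 0.1, 0, 0, 0, 1], [0, 0.06, 0.1, 0, 0, 0, 0.75], [0, 0.11, 0.1, 0, 0, 0, 0.75]]
  ]
}}

```text
time_s: 7.8
tcp_pos: [0.4418, -0.1207, 0.3338]
ee_rot: [[-0.056, -0.998, 0.001], [-0.998, 0.056, 0.001], [-0.001, -0.001, -1.0]]
wrist_force: [2.1, 1.5, 0.0]
gripper_width: 0.11
```

Request:
{"api": "play_rows", "payload": {
  "commands": [
    [[0, 0.05, 0, 0, 0, 0, 0.75], [0, 0.1, 0, 0, 0, 0, 0.75], [0, 0.15, 0, 0, 0, 0, 0.75], [0, 0.2, 0, 0, 0, 0, 0.75], [0, 0.25, 0, 0, 0, 0, 0.75]]
  ]
}}

```text
time_s: 8.3
tcp_pos: [0.4408, 0.1309, 0.3335]
ee_rot: [[-0.052, -0.999, -0.0], [-0.999, 0.052, 0.001], [-0.001, 0.001, -1.0]]
wrist_force: [1.5, -0.1, 0.0]
gripper_width: 0.247
```

Run:
```python
from st import *
s=r.sense();print(s['tcp_pos'],s['gripper_width'],s['wrist_force'])
c=cap('wrist');save(c,'w4.png')
hsv=cv2.cvtColor(c['image'],cv2.COLOR_RGB2HSV)
d=cap('scene');save(d,'s4.png')
state()
c=cap('top');vv,uu=np.mgrid[185:225,200:255];P=cloud(c,np.c_[uu.ravel(),vv.ravel()]);q=P[(P[:,2]>.122)&(P[:,2]<.16)];print('pot',len(q),q.mean(0),q.min(0),q.max(0))
```

```text
[0.4407687  0.13085437 0.33351637] 0.2470463776834918 [ 1.46463404 -0.1175503   0.01798292]
t 8.4 tcp [0.4411 0.1335 0.3325] F [-0.2  0.2  0.5]
lid 1269 1.2738367998246503 ztop 0.2728036383826197
pot 289 [0.50856867 0.13874917 0.13904799] [0.48295896 0.11965628 0.12372914] [0.53519742 0.16245121 0.14763607]
```

Request:
{"api": "play_rows", "payload": {
  "commands": [
    [[0.02, 0.04, 0, 0, 0, 0, 0.75], [0.03, 0.07, -0.04, 0, 0, 0, 0.75], [0.04, 0.072, -0.09, 0, 0, 0, 0.75], [0.055, 0.072, -0.14, 0, 0, 0, 0.75], [0.067, 0.072, -0.19, 0, 0, 0, 0.75]]
  ]
}}

```text
time_s: 9.05
tcp_pos: [0.5081, 0.1989, 0.1477]
ee_rot: [[-0.055, -0.998, 0.001], [-0.998, 0.055, 0.001], [-0.001, -0.001, -1.0]]
wrist_force: [0.5, 0.7, -0.3]
gripper_width: 0.249
```

Run:
```python
from st import *
s=r.sense();print(s['tcp_pos'],s['gripper_width'],s['wrist_force'])
c=cap('wrist');d=cap('scene')
o=np.zeros((600,640,3),np.uint8);o[:400]=c['image'];o[400:,:320]=cv2.resize(d['image'][180:330,180:420],(320,200))
cv2.imwrite('pics/w5.png',o[:,:,::-1])
for u in (265,280,290,300,340,350,360,375):
    print(u,[tuple((cloud(c,[(u,v)])[0]*1000).round(0)[1:]) for v in range(190,290,6)])
```

```text
[0.50813146 0.19893267 0.14771099] 0.24885237860305806 [ 0.45375182  0.73967012 -0.30159449]
265 [(np.float64(177.0), np.float64(112.0)), (np.float64(182.0), np.float64(112.0)), (np.float64(186.0), np.float64(113.0)), (np.float64(190.0), np.float64(112.0)), (np.float64(194.0), np.float64(113.0)), (np.float64(199.0), np.float64(113.0)), (np.float64(204.0), np.float64(112.0)), (np.float64(208.0), np.float64(111.0)), (np.float64(213.0), np.float64(112.0)), (np.float64(217.0), np.float64(113.0)), (np.float64(222.0), np.float64(113.0)), (np.float64(226.0), np.float64(113.0)), (np.float64(231.0), np.float64(112.0)), (np.float64(165.0), np.float64(251.0)), (np.float64(122.0), np.float64(333.0)), (np.float64(166.0), np.float64(255.0)), (np.float64(167.0), np.float64(257.0))]
280 [(np.float64(178.0), np.float64(112.0)), (np.float64(182.0), np.float64(113.0)), (np.float64(186.0), np.float64(113.0)), (np.float64(190.0), np.float64(113.0)), (np.float64(195.0), np.float64(112.0)), (np.float64(200.0), np.float64(112.0)), (np.float64(204.0), np.float64(113.0)), (np.float64(209.0), np.float64(112.0)
[... 3772 characters left out ...]
loat64(257.0))]
375 [(np.float64(181.0), np.float64(113.0)), (np.float64(185.0), np.float64(114.0)), (np.float64(190.0), np.float64(113.0)), (np.float64(195.0), np.float64(112.0)), (np.float64(199.0), np.float64(112.0)), (np.float64(203.0), np.float64(113.0)), (np.float64(207.0), np.float64(113.0)), (np.float64(212.0), np.float64(114.0)), (np.float64(216.0), np.float64(113.0)), (np.float64(221.0), np.float64(113.0)), (np.float64(163.0), np.float64(247.0)), (np.float64(164.0), np.float64(248.0)), (np.float64(165.0), np.float64(250.0)), (np.float64(165.0), np.float64(254.0)), (np.float64(166.0), np.float64(255.0)), (np.float64(167.0), np.float64(256.0)), (np.float64(168.0), np.float64(257.0))]
```

View pics/w5.png

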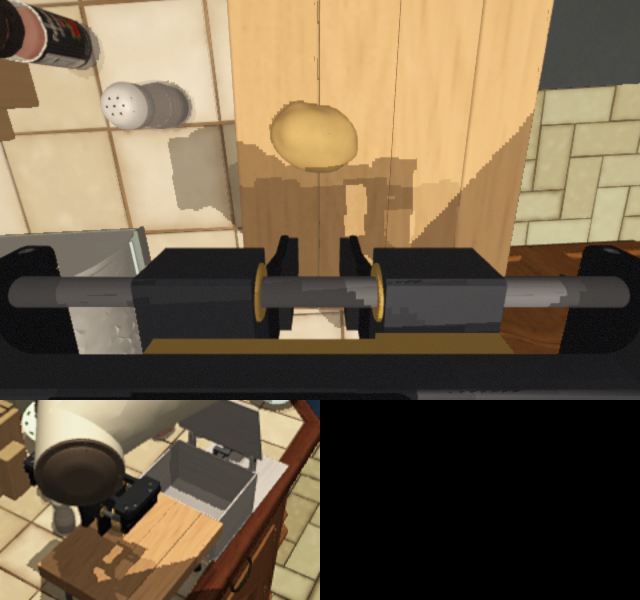

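Wrist view: potato at (314,137) with the finger fork centred at col ~320, so they line up. The finger tips are 19 mm above the nominal TCP. Bystanders are in place and the lid is open.

Request:
{"api": "play_rows", "payload": {
  "commands": [
    [[0, 0, -0.02, 0, 0, 0, 0.75], [0, 0, -0.04, 0, 0, 0, 0.75], [0, -0.01, -0.042, 0, 0, 0, 0.75], [0, -0.02, -0.042, 0, 0, 0, 0.75], [-0.001, -0.03, -0.042, 0, 0, 0, 0.75]]
  ]
}}

```text
time_s: 9.65
tcp_pos: [0.5074, 0.1695, 0.1093]
ee_rot: [[-0.054, -0.999, 0.003], [-0.999, 0.054, 0.002], [-0.002, -0.003, -1.0]]
wrist_force: [0.4, 0.6, 0.7]
gripper_width: 0.252
```

Request:
{"api": "play_rows", "payload": {
  "commands": [
    [[-0.001, -0.006, 0, 0, 0, 0, 0.75], [-0.002, -0.012, 0, 0, 0, 0, 0.75], [-0.003, -0.02, 0, 0, 0, 0, 0.75], [-0.004, -0.028, 0, 0, 0, 0, 0.75], [-0.006, -0.036, 0, 0, 0, 0, 0.75]]
  ]
}}

```text
time_s: 10.15
tcp_pos: [0.5004, 0.1339, 0.1073]
ee_rot: [[-0.053, -0.999, 0.001], [-0.999, 0.053, 0.0], [-0.0, -0.001, -1.0]]
wrist_force: [-0.2, 1.5, 1.6]
gripper_width: 0.253
```

Run:
```python
from h import *
s=r.sense();print(s['tcp_pos'],s['wrist_force'])
c=cap('wrist');hsv=cv2.cvtColor(c['image'],cv2.COLOR_RGB2HSV)
vv,uu=np.mgrid[0:400:2,200:450:2];P=cloud(c,np.c_[uu.ravel(),vv.ravel()])
q=P[(P[:,2]>.118)&(P[:,2]<.15)];print('pot above board',len(q),len(q) and (q.mean(0),q.min(0),q.max(0)))
cv2.imwrite('pics/w6.png',np.vstack([cv2.resize(c['image'],(480,300)),cv2.resize(cap('top')['image'][100:300,120:440],(480,300))])[:,:,::-1])
```

```text
[0.50043091 0.13394643 0.10734738] [-0.16169057  1.50372963  1.63489479]
pot above board 1800 (array([0.50250875, 0.10566563, 0.14038048]), array([0.47748675, 0.08668531, 0.12584099]), array([0.52874834, 0.14267454, 0.14989071]))
```

View pics/w6.png

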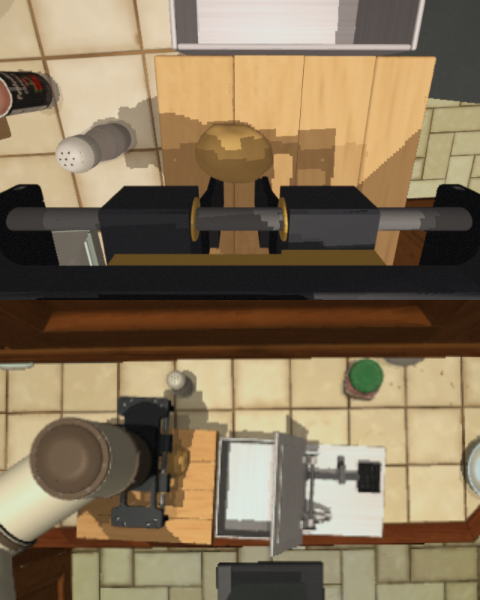

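Potato is cradled ahead of the fork at (235,150) in the wrist crop, and the mouth is open ahead. Continuing the push.

Request:
{"api": "play_rows", "payload": {
  "commands": [
    [[-0.002, -0.008, 0, 0, 0, 0, 0.75], [-0.004, -0.016, 0, 0, 0, 0, 0.75], [-0.005, -0.024, 0, 0, 0, 0, 0.75], [-0.006, -0.032, 0, 0, 0, 0, 0.75], [-0.008, -0.04, 0, 0, 0, 0, 0.75]]
  ]
}}

```text
time_s: 10.75
tcp_pos: [0.4921, 0.0936, 0.1071]
ee_rot: [[-0.053, -0.999, -0.0], [-0.999, 0.053, -0.0], [0.0, 0.0, -1.0]]
wrist_force: [0.4, 1.0, 0.5]
gripper_width: 0.249
```

Request:
{"api": "play_rows", "payload": {
  "commands": [
    [[-0.002, -0.006, 0, 0, 0, 0, 0.75], [-0.003, -0.012, 0, 0, 0, 0, 0.75], [-0.004, -0.018, 0, 0, 0, 0, 0.75], [-0.006, -0.024, 0, 0, 0, 0, 0.75], [-0.007, -0.03, 0, 0, 0, 0, 0.75]]
  ]
}}

```text
time_s: 11.25
tcp_pos: [0.4854, 0.064, 0.1074]
ee_rot: [[-0.053, -0.999, 0.001], [-0.999, 0.053, 0.0], [-0.0, -0.001, -1.0]]
wrist_force: [0.2, 0.7, 0.6]
gripper_width: 0.252
```

```bash
cat > pot.py <<'E'
from h import *
s=r.sense();print(s['tcp_pos'],s['wrist_force'])
a=np.deg2rad(-3.1);R=np.array([[np.cos(a),-np.sin(a)],[np.sin(a),np.cos(a)]])
for n in('wrist','top'):
    c=cap(n);hsv=cv2.cvtColor(c['image'],cv2.COLOR_RGB2HSV)
    vv,uu=np.mgrid[0:400,0:640];P=cloud(c,np.c_[uu.ravel(),vv.ravel()]);H=hsv.reshape(-1,3)
    st=P.copy();st[:,:2]=(P[:,:2]-[.454,-.032])@R
    q=st[(abs(st[:,0])<.085)&(abs(st[:,1])<.09)&(H[:,1]>70)&(H[:,0]>8)&(H[:,0]<32)&(st[:,2]<.16)&((st[:,1]<.07)|(st[:,2]>.12))]
    print(n,len(q),len(q) and (np.median(q,0).round(3),q.min(0).round(3),q.max(0).round(3)))
E
python3 pot.py
```

```text
[0.48542807 0.06404586 0.10737309] [0.16708266 0.65250657 0.57423472]
wrist 6570 (array([0.029, 0.066, 0.14 ]), array([0.002, 0.05 , 0.017]), array([0.059, 0.09 , 0.16 ]))
top 253 (array([0.03 , 0.057, 0.136]), array([-0.085, -0.076,  0.011]), array([0.057, 0.074, 0.145]))
```

Request:
{"api": "play_rows", "payload": {
  "commands": [
    [[0, -0.005, 0, 0, 0, 0, 0.75], [-0.001, -0.01, 0, 0, 0, 0, 0.75], [-0.001, -0.015, 0, 0, 0, 0, 0.75], [-0.001, -0.02, 0, 0, 0, 0, 0.75], [-0.002, -0.025, 0, 0, 0, 0, 0.75]]
  ]
}}

```text
time_s: 11.85
tcp_pos: [0.4833, 0.0389, 0.1071]
ee_rot: [[-0.053, -0.999, 0.0], [-0.999, 0.053, -0.0], [0.0, -0.0, -1.0]]
wrist_force: [0.3, 0.3, 0.2]
gripper_width: 0.25
```

```bash
python3 pot.py
```

```text
[0.48332692 0.03893208 0.10713806] [0.275004   0.2513864  0.24062941]
wrist 3395 (array([ 0.013, -0.041,  0.042]), array([-0.017, -0.063,  0.008]), array([0.047, 0.082, 0.16 ]))
top 3 (array([-0.082,  0.05 ,  0.106]), array([-0.084, -0.076,  0.057]), array([-0.03 ,  0.067,  0.138]))
```

The potato lies in the bin at station (0.013, -0.041) with its top at z ≈ 0.042. Going back over the lid to the lever.

Request:
{"api": "play_rows", "payload": {
  "commands": [
    [[0, 0.02, 0.045, 0, 0, 0, 0.75], [-0.01, 0.02, 0.09, 0, 0, 0, 1], [-0.02, 0.02, 0.135, 0, 0, 0, 1], [-0.03, 0.02, 0.18, 0, 0, 0, 1], [-0.034, 0.02, 0.227, 0, 0, 0, 1]]
  ]
}}

```text
time_s: 12.45
tcp_pos: [0.448, 0.0591, 0.3361]
ee_rot: [[-0.053, -0.999, 0.0], [-0.999, 0.053, 0.0], [-0.0, -0.0, -1.0]]
wrist_force: [1.9, 0.4, 0.6]
gripper_width: 0.025
```

Request:
{"api": "play_rows", "payload": {
  "commands": [
    [[0, -0.05, 0, 0, 0, 0, 1], [0, -0.1, 0, 0, 0, 0, 1], [0, -0.15, 0, 0, 0, 0, 1], [0, -0.2, 0, 0, 0, 0, 1], [0, -0.25, 0, 0, 0, 0, 1]]
  ]
}}

```text
time_s: 12.95
tcp_pos: [0.4489, -0.1924, 0.3344]
ee_rot: [[-0.052, -0.999, 0.001], [-0.999, 0.052, 0.0], [-0.0, -0.001, -1.0]]
wrist_force: [1.5, 0.6, 1.0]
gripper_width: 0.004
```

Request:
{"api": "play_rows", "payload": {
  "commands": [
    [[0, -0.04, 0, 0, 0, 0, 1], [0, -0.04, -0.04, 0, 0, 0, 1], [0.01, -0.04, -0.09, 0, 0, 0, 1], [0.018, -0.04, -0.14, 0, 0, 0, 1], [0.019, -0.04, -0.19, 0, 0, 0, 1]]
  ]
}}

```text
time_s: 13.45
tcp_pos: [0.4689, -0.2309, 0.1443]
ee_rot: [[-0.053, -0.999, 0.002], [-0.999, 0.053, -0.0], [0.0, -0.002, -1.0]]
wrist_force: [0.1, -0.3, -1.8]
gripper_width: 0.005
```

Run:
```python
from h import *
s=r.sense();print(s['tcp_pos'],s['gripper_width'],s['ee_rot'][0])
c=cap('wrist');cv2.imwrite('pics/w7.png',np.vstack([cv2.resize(c['image'][120:320,220:420],(400,400)),])[:,:,::-1])
vv,uu=np.mgrid[100:300,200:440];P=cloud(c,np.c_[uu.ravel(),vv.ravel()])
g=cv2.cvtColor(c['image'],cv2.COLOR_RGB2GRAY)[100:300,200:440].ravel()
q=P[(P[:,2]>.022)&(P[:,2]<.055)&(P[:,1]<-.212)&(P[:,1]>-.26)&(g<70)];print(len(q),np.percentile(q,[1,50,99],axis=0).round(4))
```

```text
[ 0.46886954 -0.23088086  0.14430257] 0.005310713650583736 [-0.05317393 -0.99858371  0.00176431]
2244 [[ 0.4422 -0.2486  0.029 ]
 [ 0.471  -0.2315  0.0343]
 [ 0.4954 -0.2123  0.0415]]
```

View pics/w7.png

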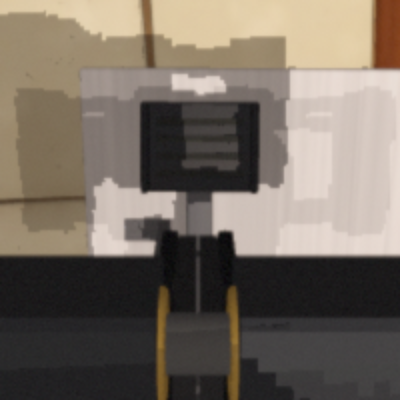

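Pad is centred at x ≈ 0.469, directly in line with the fingers (crop cols 140–260, fingers at 165–235), and the bar sits under the hook at (145,228). Pressing down.

Request:
{"api": "play_rows", "payload": {
  "commands": [
    [[0, 0, -0.04, 0, 0, 0, 1], [0, 0, -0.08, 0, 0, 0, 1], [0, 0, -0.11, 0, 0, 0, 1], [0, 0, -0.125, 0, 0, 0, 1], [0, 0, -0.132, 0, 0, 0, 1]]
  ]
}}

```text
time_s: 14.0
tcp_pos: [0.468, -0.2306, 0.0131]
ee_rot: [[-0.053, -0.999, -0.002], [-0.999, 0.053, 0.0], [-0.0, 0.002, -1.0]]
wrist_force: [-0.6, 0.0, -1.0]
gripper_width: 0.005
```

Request:
{"api": "play_rows", "payload": {
  "commands": [
    [[0, 0, -0.004, 0, 0, 0, 1], [0, 0, -0.008, 0, 0, 0, 1], [0, 0, -0.012, 0, 0, 0, 1], [0, 0, -0.016, 0, 0, 0, 1], [0, 0, -0.016, 0, 0, 0, 1]]
  ]
}}

```text
time_s: 14.5
tcp_pos: [0.4699, -0.2306, 0.0005]
ee_rot: [[-0.052, -0.999, 0.003], [-0.999, 0.052, -0.001], [0.001, -0.003, -1.0]]
wrist_force: [-4.1, 5.6, 17.8]
gripper_width: 0.004
```

```bash
python3 st.py
```

```text
t 14.5 tcp [ 0.4699 -0.2306  0.0005] F [-4.1  5.6 17.8]
pad slope,z [0.3521 0.0227]
pad slope,z [0.3892 0.0223]
lid 2219 1.5931743946570682 ztop 0.2999187365083317
```

Request:
{"api": "play_rows", "payload": {
  "commands": [
    [[-0.006, 0, 0, 0, 0, 0, 1], [-0.012, 0.001, 0, 0, 0, 0, 1], [-0.018, 0.001, 0, 0, 0, 0, 1], [-0.023, 0.001, 0, 0, 0, 0, 1], [-0.026, 0.001, 0, 0, 0, 0, 1]]
  ]
}}

```text
time_s: 15.1
tcp_pos: [0.4463, -0.2299, 0.0008]
ee_rot: [[-0.052, -0.999, 0.009], [-0.999, 0.052, -0.002], [0.001, -0.009, -1.0]]
wrist_force: [1.6, 5.7, 13.0]
gripper_width: 0.003
```

```bash
cat > pad.py <<'E'
from h import *
s=r.sense();print(s['tcp_pos'],s['wrist_force'])
c=cap('wrist');vv,uu=np.mgrid[212:246,220:420];P=cloud(c,np.c_[uu.ravel(),vv.ravel()])
q=P[(P[:,2]>.012)&(P[:,2]<.04)&(P[:,1]<-.232)&(P[:,1]>-.26)];print(len(q),np.percentile(q,[1,50,99],axis=0).round(4))
E
python3 pad.py
```

```text
[ 0.44633585 -0.22988167  0.00083147] [ 1.58220237  5.74216867 13.03500477]
2344 [[ 0.4187 -0.2457  0.0154]
 [ 0.4449 -0.2399  0.0197]
 [ 0.4711 -0.2327  0.0364]]
```

Pad is back at x ≈ 0.445, in its free lane. Letting it up slowly.

Request:
{"api": "play_rows", "payload": {
  "commands": [
    [[-0.001, 0, 0, 0, 0, 0, 1], [-0.001, 0, 0.003, 0, 0, 0, 1], [-0.001, 0, 0.006, 0, 0, 0, 1], [-0.001, 0, 0.009, 0, 0, 0, 1], [-0.001, 0, 0.012, 0, 0, 0, 1]]
  ]
}}

```text
time_s: 15.65
tcp_pos: [0.4422, -0.2304, 0.0105]
ee_rot: [[-0.053, -0.999, 0.002], [-0.999, 0.053, -0.001], [0.001, -0.002, -1.0]]
wrist_force: [0.3, -4.5, 4.4]
gripper_width: 0.005
```

Request:
{"api": "play_rows", "payload": {
  "commands": [
    [[0, 0, 0.003, 0, 0, 0, 1], [0, 0, 0.006, 0, 0, 0, 1], [0, 0, 0.009, 0, 0, 0, 1], [0, 0, 0.012, 0, 0, 0, 1], [0, 0, 0.015, 0, 0, 0, 1]]
  ]
}}

```text
time_s: 16.15
tcp_pos: [0.4414, -0.2297, 0.0251]
ee_rot: [[-0.053, -0.999, 0.0], [-0.999, 0.053, -0.0], [0.0, -0.0, -1.0]]
wrist_force: [1.0, -2.9, 4.5]
gripper_width: 0.009
```

```bash
python3 st.py
```

```text
t 16.15 tcp [ 0.4414 -0.2297  0.0251] F [ 1.  -2.9  4.5]
pad slope,z [0.1621 0.0484]
pad slope,z [0.1646 0.0482]
lid 475 0.9200917875031148 ztop 0.2430671661494198
```

Request:
{"api": "play_rows", "payload": {
  "commands": [
    [[0, 0, 0.002, 0, 0, 0, 1], [0, 0, 0.004, 0, 0, 0, 1], [0, 0, 0.006, 0, 0, 0, 1], [0, 0, 0.008, 0, 0, 0, 1], [0, 0, 0.01, 0, 0, 0, 1]]
  ]
}}

```text
time_s: 16.75
tcp_pos: [0.4413, -0.2297, 0.035]
ee_rot: [[-0.053, -0.999, 0.0], [-0.999, 0.053, -0.0], [0.0, -0.0, -1.0]]
wrist_force: [0.0, -3.9, 4.7]
gripper_width: 0.006
```

Request:
{"api": "play_rows", "payload": {
  "commands": [
    [[0, 0, 0.002, 0, 0, 0, 1], [0, 0, 0.004, 0, 0, 0, 1], [0, 0, 0.006, 0, 0, 0, 1], [0, 0, 0.008, 0, 0, 0, 1], [0, 0, 0.01, 0, 0, 0, 1]]
  ]
}}

```text
time_s: 17.25
tcp_pos: [0.4412, -0.2293, 0.0449]
ee_rot: [[-0.053, -0.999, 0.0], [-0.999, 0.053, 0.001], [-0.001, 0.0, -1.0]]
wrist_force: [0.9, 0.4, 4.5]
gripper_width: 0.005
```

Request:
{"api": "play_rows", "payload": {
  "commands": [
    [[0, 0, 0.0015, 0, 0, 0, 1], [0, 0, 0.003, 0, 0, 0, 1], [0, 0, 0.0045, 0, 0, 0, 1], [0, 0, 0.006, 0, 0, 0, 1], [0, 0, 0.0075, 0, 0, 0, 1]]
  ]
}}

```text
time_s: 17.75
tcp_pos: [0.441, -0.2291, 0.0522]
ee_rot: [[-0.053, -0.999, -0.001], [-0.999, 0.053, 0.001], [-0.001, 0.001, -1.0]]
wrist_force: [0.9, 3.3, 3.1]
gripper_width: 0.005
```

Request:
{"api": "play_rows", "payload": {
  "commands": [
    [[0, 0, 0.0015, 0, 0, 0, 1], [0, 0, 0.003, 0, 0, 0, 1], [0, 0, 0.0045, 0, 0, 0, 1], [0, 0, 0.006, 0, 0, 0, 1], [0, 0, 0.0075, 0, 0, 0, 1]]
  ]
}}

```text
time_s: 18.25
tcp_pos: [0.4408, -0.2295, 0.0597]
ee_rot: [[-0.053, -0.999, -0.001], [-0.999, 0.053, 0.0], [-0.0, 0.001, -1.0]]
wrist_force: [-0.0, 4.8, 4.4]
gripper_width: 0.005
```

Request:
{"api": "play_rows", "payload": {
  "commands": [
    [[0, 0, 0.0015, 0, 0, 0, 1], [0, 0, 0.003, 0, 0, 0, 1], [0, 0, 0.0045, 0, 0, 0, 1], [0, 0, 0.006, 0, 0, 0, 1], [0, 0, 0.0075, 0, 0, 0, 1]]
  ]
}}

```text
time_s: 18.75
tcp_pos: [0.441, -0.2296, 0.0673]
ee_rot: [[-0.053, -0.999, -0.001], [-0.999, 0.053, 0.0], [-0.0, 0.001, -1.0]]
wrist_force: [-1.0, 4.6, 3.6]
gripper_width: 0.005
```

Request:
{"api": "play_rows", "payload": {
  "commands": [
    [[0, 0, 0.0015, 0, 0, 0, 1], [0, 0, 0.003, 0, 0, 0, 1], [0, 0, 0.0045, 0, 0, 0, 1], [0, 0, 0.006, 0, 0, 0, 1], [0, 0, 0.0075, 0, 0, 0, 1]]
  ]
}}

```text
time_s: 19.25
tcp_pos: [0.441, -0.2299, 0.0746]
ee_rot: [[-0.053, -0.999, -0.001], [-0.999, 0.053, -0.0], [0.0, 0.001, -1.0]]
wrist_force: [0.0, -0.6, -0.1]
gripper_width: 0.001
```

Contact has ended. Lifting away and checking.

Request:
{"api": "play_rows", "payload": {
  "commands": [
    [[0, 0, 0.005, 0, 0, 0, 1], [0, 0, 0.015, 0, 0, 0, 1], [0, -0.01, 0.04, 0, 0, 0, 1], [0, -0.02, 0.08, 0, 0, 0, 1], [0, -0.03, 0.12, 0, 0, 0, 1]]
  ]
}}

```text
time_s: 19.75
tcp_pos: [0.4409, -0.2599, 0.1967]
ee_rot: [[-0.053, -0.999, -0.0], [-0.999, 0.053, -0.0], [0.0, 0.0, -1.0]]
wrist_force: [1.5, -0.2, -0.1]
gripper_width: 0.004
```

Request:
{"api": "play_rows", "payload": {
  "commands": [
    [[0, -0.04, 0, 0, 0, 0, 1], [0, -0.09, 0, 0, 0, 0, 1], [0, -0.14, 0.01, 0, 0, 0, 1], [0, -0.15, 0.01, 0, 0, 0, 1], [0, -0.15, 0.01, 0, 0, 0, 1]]
  ]
}}

```text
time_s: 20.25
tcp_pos: [0.4408, -0.4112, 0.2048]
ee_rot: [[-0.056, -0.998, 0.0], [-0.998, 0.056, -0.0], [0.0, -0.0, -1.0]]
wrist_force: [-0.3, 0.2, 0.4]
gripper_width: 0.009
```

Run:
```python
from h import *
s=r.sense();print(s['time_s'],s['tcp_pos'],s['wrist_force'],s['joint_velocities'].round(2))
c=cap('top');H=cloud(c,[(u,v) for v in range(205,251,9) for u in range(270,312,10)]).reshape(6,5,3)[...,2];print(H.round(3))
vv,uu=np.mgrid[215:242,355:380];P=cloud(c,np.c_[uu.ravel(),vv.ravel()]);q=P[P[:,2]>.06];print('pad',len(q),len(q) and q.mean(0))
d=cap('scene')['image'][120:330,180:440]
o=np.vstack([cv2.resize(c['image'][130:280,120:500],(640,253)),cv2.resize(d,(400,323)).__array__().copy() if 0 else np.pad(cv2.resize(d,(400,323)),((0,0),(0,240),(0,0)))])
cv2.imwrite('pics/end.png',o[:,:,::-1])
```

```text
20.25 [ 0.44081585 -0.41119282  0.20483353] [-0.26533372  0.22232025  0.43641969] [ 2.51 -1.62 -2.87 -0.86  0.07 -0.73]
[[0.113 0.116 0.114 0.112 0.113]
 [0.112 0.116 0.118 0.114 0.113]
 [0.111 0.113 0.115 0.115 0.113]
 [0.114 0.112 0.109 0.117 0.113]
 [0.114 0.113 0.114 0.112 0.114]
 [0.113 0.112 0.114 0.117 0.115]]
pad 369 [ 0.44498375 -0.22300601  0.10750809]
```

View pics/end.png

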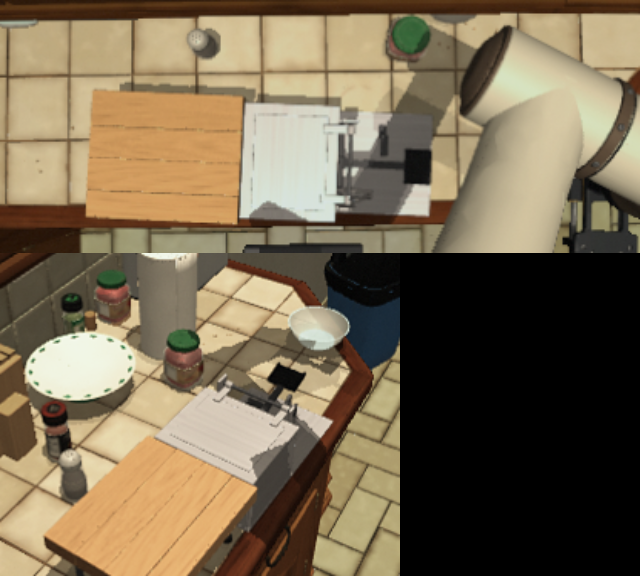

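Final view: the lid is shut flush with the board, at z ≈ 0.113. The pad is up and the board is empty. The jar, salt shaker and bowl stand where they were.

```bash
python3 -c "
from h import *
c=cap('top');vv,uu=np.mgrid[222:236,360:374];print(np.median(cloud(c,np.c_[uu.ravel(),vv.ravel()]),0))
print(r.finish_job())"
```

```text
[ 0.44401394 -0.22327136  0.088507  ]
the job is handed in; nothing more can be done
None
```

The job is done and handed in at about 20 s; handing in reports no verdict, so success is judged from my own checks. I pressed the lever to its stop and slid it under the catch, and the lid held at about 1.27 rad with no contact. I then pushed the potato off the board into the bin, pressed the lever out of the catch, and let it up at 15–20 mm/s over the last 40 mm or so.

**Last checks:**
- **Lid and lever:** the lid is flush at about 0.113 m. The lever pad is back up at 0.0885 m, in its free lane.
- **Potato:** it was seen in the bin at station (0.013, -0.041), top about 0.04 m high, before the lid closed. The shut lid hides it now.
- **Bystanders:** the jar, salt shaker and bowl look unmoved in the final pictures. I did not measure them again.
- **Robot:** the arm is clear of everything.

**Disagreements:**
- **Finger tips:** the shut finger tips sat about 19 mm above the stated TCP, so I used forces and camera heights rather than the nominal tip height.
- **Pad height:** a first reading of the pad averaged 0.1075 m, probably skewed by stray pixels. The median of a tighter patch gave the 0.0885 m above.

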